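# Swap the bracelet sleeve on a market-stall display stand

## Robot

A 6-joint arm with a two-finger parallel gripper is mounted at the origin on the work surface. World frame = base frame: x ahead of the robot, y to its left, z up, the work surface at z = 0. Lengths are in m, angles in rad, forces in N, time in s.
With the tool pointing down it reaches from about 0.3 to 0.875 m from the base axis. Payload 6.4 kg.
Tool frame: the origin (TCP) lies at the very end of the fingers, on their centre line; the grasp point (between the pads) lies 19 mm behind it (arm.grasp_offset is the distance from the TCP to the grasp point, in m); z points along the fingers, y is the line along which they close (so a half turn about z gives the same grasp; the last joint's range is limited). The gripper opens to 85 mm and grips with 20 to 120 N. Pads are 22 mm wide; open, the fingers measure 114 mm over their backs; the gripper's body (76 mm by 85 mm) begins 54 mm behind the grasp point. The pads swing forward as they close: fully open they stand 13 mm farther back than shut.
Start: joints at [1, 0.181, 1.607, -0, 1.354, -0.206], TCP at [0.205, 0.537, 0.231] pointing down, gripper open.
Joint ranges: [-2.99, 2.99], [-0.89, 2.07], [0.3, 2.58], [-1.14, 4.28], [0, 2.63], [-3.12, 3.12]. Speed limits (rad/s): [2.57, 2.57, 3.01, 3.14, 3.14, 3.14].

## Interface

Orientations are given as a unit quaternion [x, y, z, w].
In Python, from cell import arm gives the robot as it stands. Calls block until the motion is done:
- arm.reach(position, orientation): joint-space move of the TCP to a pose.
- arm.move_straight(position, speed=0.15, orientation=None, guard=None): straight line of the TCP; orientation=None keeps the orientation; speed is the mean speed in m/s. With guard (N) it stops when the force on the tool has changed by that much, and returns True; else False.
- arm.move_j(angles): joint-space move.
- arm.let_go() and arm.close_gripper(): open the fingers fully, or close them until they stop; the grip force is fixed at half the most.
- arm.pause(seconds).
- arm.solve_ik(position, orientation): joint angles nearest the present ones, or None.
- arm.capture(name): name is "scene" or "top" or "wrist"; returns a dict with "frame" (400x640x3 uint8, red, green, blue), "range_z" (400x640 float32, m along the optical axis (not along the pixel's ray), 0 where there is no reading), "K" (3x3 intrinsics, pixels), "eye" and "orientation" of the camera in the world. Camera axes: x right, y down, z forward; pixel columns grow to the right and rows downward; lengths in m; the calibration is good to about 2 mm. A picture is of the moment at which its call begins.
A pose or a line that the arm cannot do raises arm.PlanningError and nothing moves.
- arm.job_done(): hands the job in; it is judged then, once.
Readings, each from a call of its own:
- arm.get_t(): time.
- arm.get_joint_pos(): joint angles.
- arm.get_qvel(): joint speeds.
- arm.get_joint_torque(): joint torques, N m.
- arm.get_position(): TCP position.
- arm.get_tcp_rot(): TCP orientation.
- arm.get_contact_force(): force on the tool from outside, world axes, zero at the start.
- arm.get_wrist_torque(): the same for the moment, N m.
- arm.get_grip_width(): finger opening in m.
- arm.get_finger_force(): force on a finger pad.
Only numpy, scipy, OpenCV 4.12 (cv2) and the standard library are available. Lean on these libraries where they do the work, as an engineer would, in place of code of your own. Each camera call takes 0.05 s, during which the arm holds its last target. There are 200 camera calls.

## Task

The short sleeve has been left in the channel of the wooden display stand by mistake: put it away in the open tray. Then lay the long sleeve in the channel in front of the square spigot, let go of it there, and slide it along the channel onto the spigot until it is fully home, its outer end flush with the ends of the two side cheeks. Leave the other things on the table where they are.

Things in the scene. Friction and masses are not known exactly. Their poses are not given: they have to be found in the camera images.
- stand: Fixed pale wooden stand, base board 130 x 270 x 12 mm. Origin on the table below the channel's centre line; y along the channel towards the end plate (face at y = +100 mm, 90 mm high), z up. Flat channel bed 30 mm above the table, y = -125 to +100; low flared guides (54 mm apart at the bed, 70 at their tops, tops 43 mm above table) along y = -124 to +10.
- spigot_tip (a point): Centre of the tip of the darker square spigot, 32 x 32 mm with a tapered nose, that sticks out 50 mm from the end plate along the stand's -y, axis 55 mm above the table. Stand axes; the tip is at (0, +49.5, 55) mm in the stand's frame. In front of it (-y) the channel is open above and at its outer end.
- home (a point): Where the long sleeve's centre is when fully home: (0, +55, 55) mm in the stand's frame, stand axes. Here two cheeks (inner faces x = +-29 mm, 8 mm thick, tops 80 mm above table, y = +10 to +100 mm) flank spigot and sleeve: no room for fingers beside it, so it has to be pushed from its outer end, which is then at y = +10 mm.
- long_sleeve: Long sleeve: plain pale wooden square tube, 90 mm long, 50 x 50 mm outside, open at both ends with a 36 mm square bore (walls 7 mm), about 120 g. It lies on the table. Origin at its centre; local x along its length.
- short_sleeve: Short sleeve: plain pale wooden square tube, 60 mm long, 44 x 44 mm outside with a 22 mm square bore (too narrow for the spigot), about 90 g. It starts lying in the outer, open part of the stand's channel. Origin at its centre; local x along its length (along the channel).
- tray: Fixed open wooden tray, 170 x 170 mm, walls 6 mm thick and 35 mm high. Origin at the centre of its underside, on the table; z up, inner floor about 6 mm above the table.
- jar: Bystander: glass jar with wooden lid, 64 mm diameter, 85 mm high. Origin at the centre of its underside.
- card_box: Bystander: plain white closed box 70 x 100 x 50 mm high. Origin at the centre of its underside.
- egg_cup: Bystander: turned wooden egg cup, 56 mm diameter, 65 mm high. Origin at the centre of its underside.
- t_bar: Bystander: wooden T-shaped bracelet holder, base 90 x 90 mm, bar 130 mm long along its local y, top 166 mm high. Origin at the centre of its underside.
Things that resemble listed ones, but are neither listed nor needed, are in the scene too. There is more than one size of the tray; the one meant has the size given above. What is shaped like the short_sleeve but pink is not meant.

How it is judged:
By the outcome, as a careful person would: the job done as asked, in the order asked, and still so for the second after the job is handed in, with the robot touching nothing.
It also fails if it takes over 69 s, if anything falls off the work surface, if the arm or the gripper's body presses on something with over 40 N, if the wrist force passes 120 N, or if a joint passes its speed limit or range.

## Working session

There is one attempt and no reset: what is moved stays moved. The work goes in short steps, each a Python script; the robot and the scene stay as the last script left them, time stands still between calls to the robot, and variables do not carry over. Pictures are saved under pics/ and viewed, at most 10 in all, crops included, and the job is handed in when it is done.

```bash
mkdir -p pics; ls
cat > h.py <<'E'
import numpy as np, cv2
from scipy.spatial.transform import Rotation as R
from cell import arm
def cloud(c):
    z=c["range_z"];K=c["K"];v,u=np.mgrid[:z.shape[0],:z.shape[1]]
    p=np.stack([(u-K[0,2])/K[0,0]*z,(v-K[1,2])/K[1,1]*z,z],-1)
    w=p@R.from_quat(c["orientation"]).as_matrix().T+np.array(c["eye"])
    w[z==0]=np.nan
    return w
def save(c,n,crop=None,s=1):
    im=c["frame"][:,:,::-1]
    if crop: im=im[crop[1]:crop[3],crop[0]:crop[2]]
    cv2.imwrite("pics/"+n,cv2.resize(im,None,fx=s,fy=s,interpolation=cv2.INTER_CUBIC))
E
python3 - <<'E'
from h import *
for n in("top","scene"):
    c=arm.capture(n);np.savez(n+".npz",**c);save(c,n+".png",None,1.25);print(c["K"],c["eye"],c["orientation"])
E
```

```text
pics
[[415.52976      0.         322.2353233 ]
 [  0.         415.52976    197.19645628]
 [  0.           0.           1.        ]] [ 0.41779422 -0.00759966  1.02797129] [-0.69564773  0.71588068 -0.03761366  0.04662929]
[[443.76487471   0.         323.0747518 ]
 [  0.         443.76487471 201.40118566]
 [  0.           0.           1.        ]] [1.1211654  0.78417435 0.72963679] [ 0.27298239  0.84291949 -0.44063142 -0.1442612 ]
```

View pics/top.png

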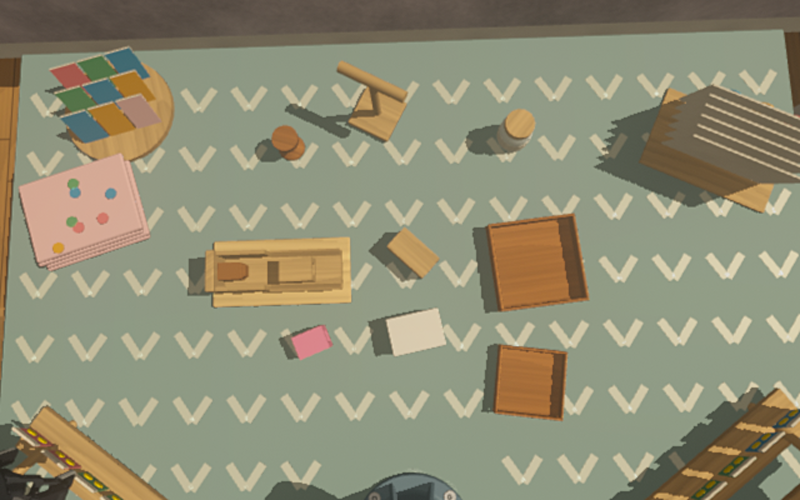

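View pics/scene.png

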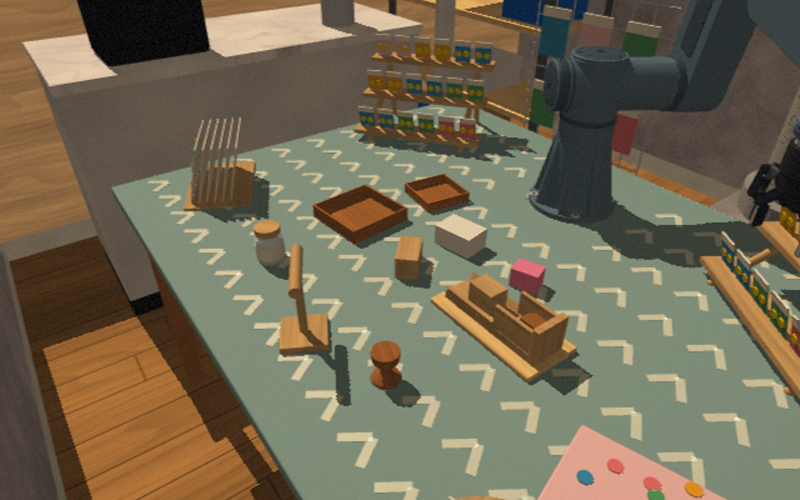

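Top view at 1.25x: the stand is at (280,271), with its end plate to the left (world +y) and the short sleeve in the channel at about (293,271). The wooden block at (412,252) is the long sleeve candidate. The pink lookalike is at (311,341) and the white card_box at (415,332). The large tray is at (537,262) and the small one at (531,382). I'll measure the sizes next and check the choice with a crop.

```bash
cat > m.py <<'E'
from h import *
c=dict(np.load("top.npz"));w=cloud(c)
def rect(name,box,zlo,zhi):
    u0,v0,u1,v1=[int(b/1.25) for b in box]
    p=w[v0:v1,u0:u1].reshape(-1,3);p=p[(p[:,2]>zlo)&(p[:,2]<zhi)]
    (cx,cy),(a,b),t=cv2.minAreaRect((p[:,:2]*1000).astype(np.float32))
    print(name,len(p),"c",round(cx,1),round(cy,1),"size",round(a,1),round(b,1),"ang",round(t,2),"z",np.round(np.percentile(p[:,2],[5,50,95]),4))
rect("long",(380,220,445,285),.035,.08)
rect("short",(270,250,317,290),.062,.09)
rect("standbase",(180,225,360,315),.006,.020)
rect("standall",(180,225,360,315),.006,.2)
rect("endplate",(180,225,250,315),.084,.2)
rect("cheeks",(180,225,290,315),.073,.2)
rect("tray",(470,205,600,320),.025,.06)
rect("small",(480,335,580,425),.025,.06)
rect("pink",(280,315,340,365),.03,.08)
rect("card",(375,300,455,365),.035,.08)
print(np.nanmedian(w[150:170,350:360].reshape(-1,3),0), arm.get_t())
save(c,"crop.png",(140,160,370,300),3.4)
E
python3 m.py
```

```text
long 806 c 524.1 -15.7 size 90.1 50.0 ang 46.28 z [0.0462 0.0492 0.052 ]
short 514 c 496.8 203.7 size 44.2 61.6 ang 0.65 z [0.07   0.0731 0.076 ]
standbase 2328 c 497.4 243.2 size 130.2 269.0 ang 0.22 z [0.0081 0.0112 0.0144]
standall 5957 c 497.4 243.2 size 130.2 269.0 ang 0.22 z [0.0091 0.0292 0.0813]
endplate 261 c 497.0 350.2 size 29.5 75.8 ang 89.94 z [0.0856 0.089  0.0916]
cheeks 715 c 496.8 289.5 size 150.8 75.8 ang 89.9 z [0.0736 0.0801 0.0908]
tray 805 c 500.7 -254.7 size 170.6 171.4 ang 5.76 z [0.0274 0.0334 0.0368]
small 295 c 274.3 -230.0 size 127.2 127.0 ang 82.01 z [0.0251 0.0265 0.0293]
pink 502 c 360.1 181.6 size 43.8 60.8 ang 21.33 z [0.04   0.0433 0.0459]
card 1298 c 374.5 -16.1 size 70.3 99.9 ang 11.23 z [0.0464 0.0493 0.0519]
[ 0.63492924 -0.08051399 -0.00095915] 0.1
```

View pics/crop.png

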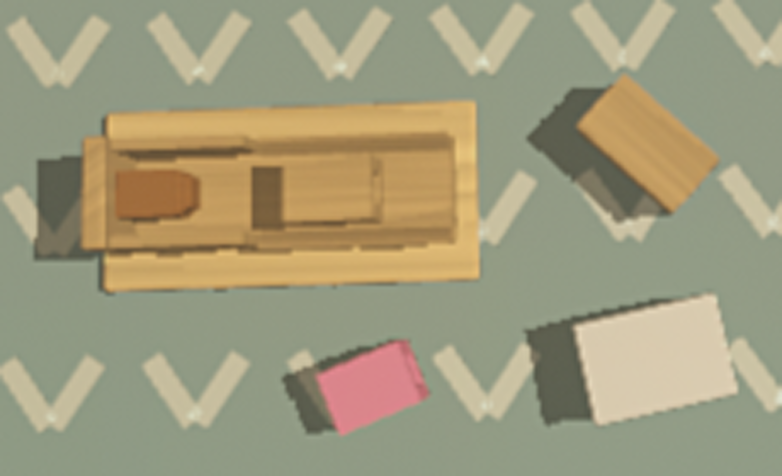

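The crop confirms the sizes: block 90x50 with top at 50 mm, short sleeve 44x61 with top at 74 mm, large tray 171x171 and small tray 127x127. One more check covers the long sleeve's bore end as seen by the scene camera, and the stand's origin from the cheeks and plate.

Run:
```python
from h import *
w=cloud(dict(np.load("top.npz"))).reshape(-1,3)
sel=lambda x0,x1,y0,y1,z0,z1: w[(w[:,0]>x0)&(w[:,0]<x1)&(w[:,1]>y0)&(w[:,1]<y1)&(w[:,2]>z0)&(w[:,2]<z1)]
for s,(a,b) in {"c-":(.455,.467),"c+":(.527,.540)}.items():
    p=sel(a,b,.1,.42,.074,.086);print(s,len(p),p.min(0),p.max(0))
p=sel(.46,.535,.3,.42,.084,.1);print("plate",len(p),p.min(0),p.max(0))
p=sel(.485,.51,.25,.36,.062,.08);print("spigot",len(p),p.min(0),p.max(0))
c=dict(np.load("scene.npz"));ws=cloud(c)
save(c,"scrop.png",(290,170,480,310),4)
```

```text
c- 129 [0.45929732 0.25820284 0.07487597] [0.46696833 0.36497156 0.08579983]
c+ 123 [0.52709738 0.25965611 0.07466242] [0.53431742 0.35229993 0.08564967]
plate 255 [0.46115327 0.33549595 0.08458606] [0.53487209 0.36491087 0.09248655]
spigot 250 [0.4850147  0.29796864 0.06267787] [0.50992199 0.35001364 0.07529961]
```

View pics/scrop.png

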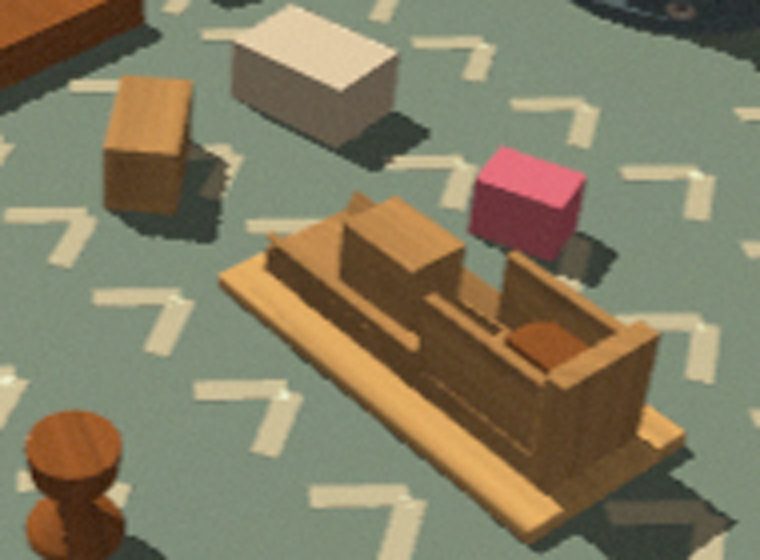

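The scene crop shows the block's end face at about (148,182) in the crop. The bore can't be made out in the shade there, so I'll check it in depth. The cheek ends (y=0.2585) and the spigot tip (y=0.298) agree on a stand origin of about (0.497, 0.2485), yaw about 0. Next I check the bore in depth and pick the short sleeve.

```bash
cat >> h.py <<'E'
def down(deg):  # tool down, closing line (tool y) at angle deg in the world xy plane
    a=np.radians(deg);y=np.array([np.cos(a),np.sin(a),0]);z=np.array([0,0,-1.])
    return R.from_matrix(np.stack([np.cross(y,z),y,z],1)).as_quat()
def st(n): print(n,"t%.1f"%arm.get_t(),np.round(arm.get_position(),4),"F",np.round(arm.get_contact_force(),1),"w%.4f"%arm.get_grip_width(),"f%.0f"%arm.get_finger_force())
E
python3 - <<'E'
from h import *
w=cloud(dict(np.load("scene.npz")))
a=np.radians(46.3);ax=np.array([np.cos(a),np.sin(a)])
p=w[195:226,310:342];print(np.round(((p[...,:2]-[.5241,-.0157])@ax)[::3,::3]*1000))
q=arm.get_joint_pos()
for P,d in(((.497,.204,.15),0),((.5007,-.2547,.12),5.8),((.5241,-.0157,.12),-43.7),((.497,.198,.2),0)):
    for k in(0,180):
        s=arm.solve_ik(P,down(d+k));print(P,k,None if s is None else np.round(s,2))
E
```

```text
[[-79. -81. -86.  -9. -12. -13. -14. -16. -17. -15. -93.]
 [-62. -64. -70.   5.   6.   2.  -2.  -1.  -4. -20. -78.]
 [-48. -49. -51.  14.  16.  14.  17.  15.  13. -25. -63.]
 [-36. -36. -38.  34.  33.  32.  28.  28.  24. -23. -43.]
 [-22. -25.  45.  45.  45.  47.  44.  43.  42. -27. -31.]
 [ -5.  -3.  46.  34.  -1.  -3.  -1.  43.  48. -16. -19.]
 [  9.   7.  46.  34.  14.  13.  10.   8.  45.  -1.  -3.]
 [ 17.  19.  45.  33.  28.  28.  23.  25.  46.  12.  12.]
 [ 34.  37.  46.  38.  44.  39.  39.  39.  44.  26.  25.]
 [ 52.  49.  49.  46.  48.  44.  45.  47.  46.  42.  37.]
 [ 60.  59.  62.  56.  57.  57.  56.  55.  56.  52.  49.]]
(0.497, 0.204, 0.15) 0 [ 0.17  0.19  1.78 -0.    1.18  0.17]
(0.497, 0.204, 0.15) 180 [ 0.17  0.19  1.78 -0.    1.18 -2.97]
(0.5007, -0.2547, 0.12) 0 [-0.68  0.28  1.73 -0.    1.13 -0.78]
(0.5007, -0.2547, 0.12) 180 [-0.68  0.28  1.73 -0.    1.13  2.36]
(0.5241, -0.0157, 0.12) 0 [-0.26  0.2   1.83 -0.    1.11  0.51]
(0.5241, -0.0157, 0.12) 180 [-0.26  0.2   1.83 -0.    1.11 -2.64]
(0.497, 0.198, 0.2) 0 [ 0.16  0.12  1.74 -0.    1.28  0.16]
(0.497, 0.198, 0.2) 180 [ 0.16  0.12  1.74 -0.    1.28 -2.98]
```

The depth shows the bore recessed inside the end face, so this is the tube. Picking the short sleeve now.

Run:
```python
from h import *
arm.reach((.497,.204,.15),down(0)); st("above")
print(arm.move_straight((.497,.204,.046),.12,guard=8)); st("down")
arm.close_gripper(); st("closed")
arm.move_straight((.497,.204,.056),.05); st("lift1")
save(arm.capture("wrist"),"w1.png")
```

```text
above t1.8 [0.4968 0.2049 0.1502] F [-0.2  0.3  0.7] w0.0856 f0
False
down t2.8 [0.4977 0.2042 0.0468] F [ 0.1 -0.1  0.1] w0.0857 f0
closed t3.2 [0.4977 0.2041 0.0468] F [-0.3  0.4  5.3] w0.0428 f62
lift1 t3.6 [0.4971 0.204  0.0563] F [-0.4  0.4 -1.5] w0.0430 f62
```

View pics/w1.png

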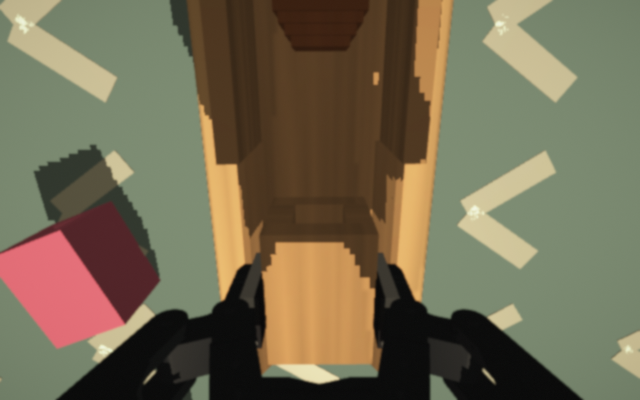

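The sleeve is held at about (320,300), and its end (bore at (320,215)) has lifted off the bed. Now to the tray.

Run:
```python
from h import *
arm.move_straight((.497,.204,.16),.2); st("up")
arm.reach((.5007,-.2547,.12),down(5.8)); st("over tray")
print(arm.move_straight((.5007,-.2547,.021),.1,guard=5)); st("down")
arm.let_go(); st("open")
arm.move_straight((.5007,-.2547,.14),.25)
arm.reach((.5241,-.0157,.12),down(-43.7)); st("above long")
c=arm.capture("top"); np.savez("top2.npz",**c); save(c,"top2.png",(230,130,490,310),3)
save(arm.capture("wrist"),"w2.png")
```

```text
up t4.3 [0.4962 0.2039 0.1589] F [-0.2 -1.1 -1.7] w0.0431 f62
over tray t6.0 [ 0.501  -0.2537  0.1198] F [ 0.3  0.6 -1. ] w0.0432 f62
True
down t6.9 [ 0.4997 -0.2537  0.0226] F [0.4 0.4 2.4] w0.0433 f63
open t7.4 [ 0.4985 -0.2529  0.0216] F [-0.4  0.1  0.5] w0.0856 f0
above long t9.2 [ 0.5236 -0.016   0.1191] F [0.7 0.1 0.1] w0.0855 f0
```

View pics/top2.png

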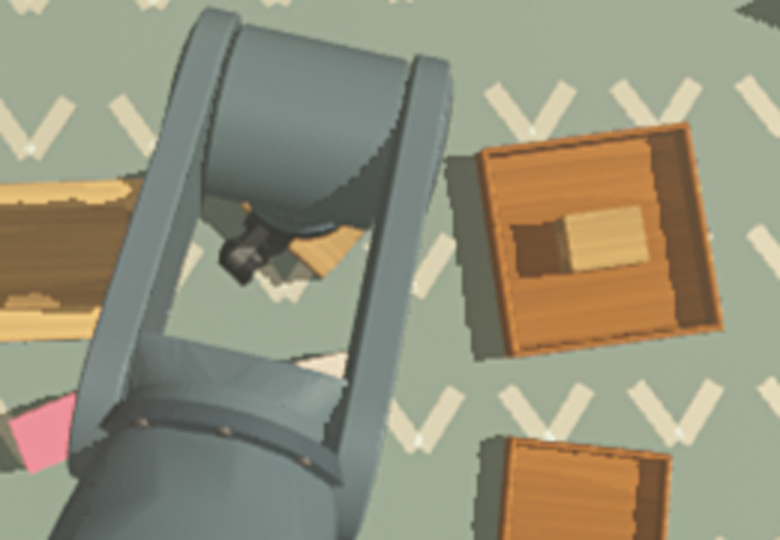

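View pics/w2.png

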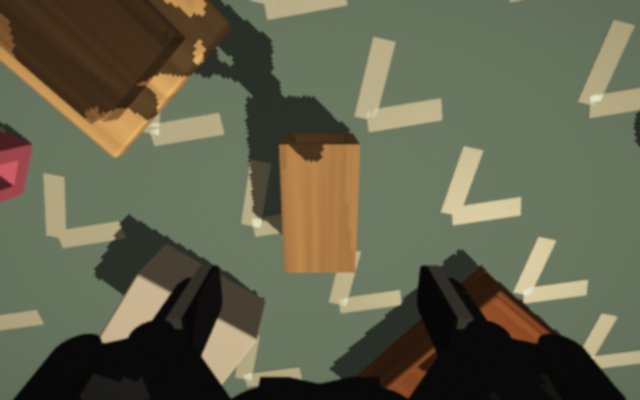

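The top crop shows the short sleeve lying flat in the large tray at (605,240). The wrist view shows the long sleeve at (320,205), centred and aligned between the fingers. Picking and laying it now.

Run:
```python
from h import *
print(arm.move_straight((.5241,-.0157,.020),.12,guard=8)); st("down")
arm.close_gripper(); st("closed")
if arm.get_grip_width()<.04: raise SystemExit
arm.move_straight((.5241,-.0157,.15),.15); st("up")
arm.reach((.497,.196,.13),down(0)); st("over")
print(arm.move_straight((.497,.196,.048),.07,guard=4)); st("placed")
c=arm.capture("wrist");save(c,"w3.png")
```

```text
False
down t10.3 [ 0.5248 -0.0159  0.0207] F [1.1 0.1 0.2] w0.0855 f0
closed t10.7 [ 0.5249 -0.0159  0.0209] F [ 0.1 -0.2  4.7] w0.0494 f63
up t11.7 [ 0.5233 -0.0155  0.1489] F [ 0.3 -0.3 -0.7] w0.0489 f62
over t12.6 [0.4971 0.1953 0.1297] F [-0.  -0.1 -1.3] w0.0492 f62
True
placed t13.6 [0.4962 0.1959 0.0508] F [-0.9 -0.3  4.8] w0.0490 f63
```

View pics/w3.png

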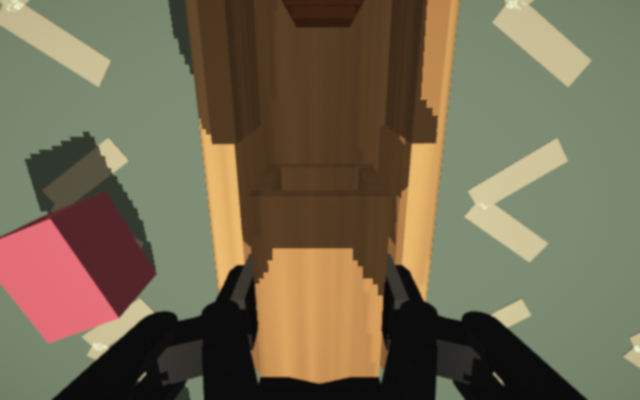

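The wrist view shows the sleeve squarely between the guides, with its near bore edge at (320,190) and the spigot at (320,10). TCP z matches a seated sleeve. I'll release it, retreat and measure.

Run:
```python
from h import *
arm.let_go(); st("open")
arm.move_straight((.497,.196,.14),.2)
arm.reach((.497,.09,.14),down(0)); arm.close_gripper(); st("back")
w=cloud(arm.capture("top")).reshape(-1,3)
p=w[(abs(w[:,0]-.497)<.04)&(w[:,1]>.14)&(w[:,1]<.256)&(w[:,2]>.065)&(w[:,2]<.09)]
print(len(p),cv2.minAreaRect((p[:,:2]*1000).astype(np.float32)),np.median(p[:,2]),p.min(0),p.max(0))
```

```text
open t14.1 [0.495  0.1957 0.0498] F [ 0.1  0.5 -1.5] w0.0857 f0
back t16.0 [0.497  0.09   0.1401] F [-0.2 -0.7 -0.4] w-0.0002 f0
143 ((475.2435607910156, 184.33277893066406), (68.10955047607422, 9.383683204650879), 88.63410949707031) 0.07894250475935316 [0.47075431 0.15033982 0.06622946] [0.48072385 0.21848289 0.08366405]
```

Run:
```python
from h import *
arm.move_straight((.497,.112,.14),.15)
print(arm.move_straight((.497,.112,.036),.12,guard=6)); st("low")
if arm.get_position()[2]<.039:
    for y in(.16,.19,.225,.256):
        g=arm.move_straight((.497,y,.036),.04,guard=12); st(f"push {y} {g}")
        if g: break
save(arm.capture("wrist"),"w4.png")
```

```text
False
low t17.4 [0.4977 0.1119 0.0367] F [0.1 0.5 1.5] w-0.0000 f0
push 0.16 False t18.7 [0.497  0.1599 0.0359] F [-1.3 -0.5  0.2] w-0.0000 f0
push 0.19 False t19.6 [0.497 0.19  0.036] F [ 0.4  1.1 -0.3] w-0.0004 f0
push 0.225 False t20.6 [0.4969 0.2249 0.036 ] F [0.1 0.8 0.4] w-0.0000 f0
push 0.256 True t21.2 [0.4971 0.2457 0.0358] F [-0.4 -2.5  0.8] w0.0000 f0
```

View pics/w4.png

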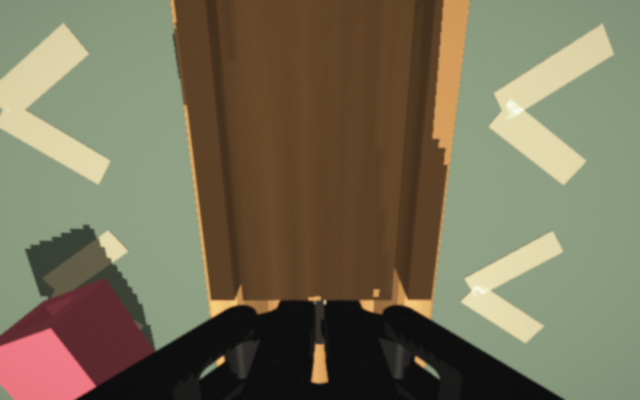

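The wrist view shows the sleeve's outer end at row ~298, level with the cheek ends at (225,298) and (418,298), so it looks flush. I'll press once more, then back off and measure.

Run:
```python
from h import *
g=arm.move_straight((.497,.254,.036),.02,guard=25); st(f"press {g}")
y=arm.get_position()[1]
arm.move_straight((.497,y-.04,.036),.1); arm.move_straight((.497,y-.04,.16),.2)
arm.reach((.40,0.0,.25),down(0)); st("away")
c=arm.capture("top");np.savez("top3.npz",**c);w=cloud(c).reshape(-1,3)
for n,x0,x1 in(("cheek-",.459,.467),("sleeve",.475,.519),("cheek+",.528,.535)):
    p=w[(w[:,0]>x0)&(w[:,0]<x1)&(w[:,1]>.2)&(w[:,1]<.34)&(w[:,2]>.072)]
    print(n,len(p),np.round(p.min(0),4),np.round(p.max(0),4))
save(c,"top3.png",(130,130,470,330),2.3)
```

```text
press True t21.6 [0.4964 0.2454 0.0352] F [-0.6 -1.5  0.5] w0.0001 f0
away t23.9 [0.4    0.0004 0.2492] F [ 0.2 -0.3  0.5] w-0.0002 f0
cheek- 109 [0.4601 0.259  0.0723] [0.4668 0.3391 0.0846]
sleeve 683 [0.475  0.2583 0.0722] [0.519  0.3398 0.0846]
cheek+ 95 [0.528  0.2584 0.0734] [0.5343 0.3398 0.083 ]
```

View pics/top3.png

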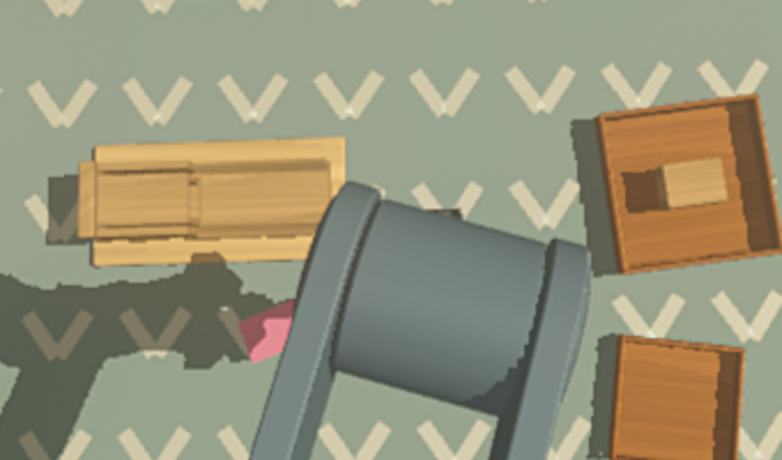

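The top view shows the sleeve's end at (192,205), in line with both cheek ends (0.2583 against 0.2584 to 0.2590 m). The short sleeve is in the large tray and the arm is clear of everything, so I'm handing in.

```bash
python3 -c "
from cell import arm
print(arm.job_done())"
```

```text
the job is handed in; nothing more can be done
None
```

The job is handed in, at about 24 s on the robot's clock: the short sleeve lies in the large tray, and the long sleeve is fully home on the spigot, its end measured flush with both cheeks to within 1 mm.

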